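Hold a spatula blank home in the drilling jig

TASK

Take the flat wooden spatula blank off the drying rack, slide its handle end-first into the slot of the metal drilling jig, and push it in against the sprung ejector pin until the handle's end sits hard against the jig's end stop, firmly but without ramming it. Finish while still holding it there: the program ends with the gripper holding the spatula, flat and straight in the slot, with a steady push that keeps the spring from moving it off the stop, ready for a workmate to drill the hanging hole. Leave everything else where it is.

Things in the scene. Friction and masses are not known exactly. Their poses are not given: they have to be found in the camera images.
- spatula: Flat pale-wood spatula blank, 270 x 10 mm thick, 55 to 100 g. Straight handle 26 mm wide; blade 58 mm wide, from x = -30 to -140 mm. Lies flat across the rack's laths, underside 16 mm above the bench, handle roughly away from the robot. Origin: underside of the handle, 130 mm from its end, a good place to grip, free below (mass centre 30 mm nearer the blade). +x to the handle's end, z up.
- handle_end (a point): The middle of the spatula handle's end face: (130, 0, 5) mm in the spatula's frame. The end is flat, 12 mm wide, with 7 mm corner rounds.
- rack: Drying rack, fixed: two dark wooden laths 420 mm long, 16 mm square, 160 mm apart (between centres), along its y, joined by low cleats at their ends. The spatula and the spoon lie across them, about 190 mm apart, either one on the left. Origin on the bench at its centre.
- jig: Metal drilling jig bolted to the bench, base plate 150 x 112 mm, with a straight channel (slot) open roughly towards the robot. Origin on the bench straight under the stop face; +x is the way in, z up. Channel floor 25 mm above the bench, 29.6 mm wide from x = -65 mm to the stop face at x = 0, flaring to 48 mm at x = -85. A ramp ends at x = -97; nothing lies farther out.
- mouth (a point): Middle of the jig channel's mouth, on the floor: (-85, 0, 25) mm in the jig's frame. Channel walls 13.5 mm high. A steel plate with the drill bush bridges the channel from x = -28 to -8 mm, 13.5 mm above the floor, with a sloped lip from x = -37; the handle goes under it. Top of the bush 56 mm above the bench.
- stop_face (a point): Middle of the stop face, where the middle of the handle's end comes when fully home: (0, 0, 30) mm in the jig's frame.
- end_stop: Steel block, 30 x 64 mm, top 44.5 mm above the bench, that closes the far end of the jig's channel: its face at jig x = 0 is the hard stop. Same origin and axes as the jig.
- ejector (a joint): Travel in m of the sprung pin (8 mm thick, in the channel's middle, 30 mm above the bench). At 0 its nose stands 12 mm out of the stop face towards the mouth; at 0.012 it is flush and the handle meets the stop. Spring force 5 N at 0, 11 N at 0.012; it springs back when let go. Its tail comes out behind the stop by as much.
- spoon: Spoon blank, pale wood, 265 mm long, round hollow bowl 56 mm across and 20 mm high at one end, narrow handle 18 mm wide; lies on the drying rack beside the spatula, in the other place. Leave alone. Origin under the handle, +x towards the handle's end.
- gouge: Carving gouge with dark turned handle and steel blade, 250 mm long, lying on the bench. Leave alone. Origin under its middle, +x towards the blade.
- sanding_block: Cork sanding block, 115 x 64 x 36 mm. Leave alone. Origin under its centre.
- spray_can: Upright spray can, 54 mm diameter, 170 mm tall. Leave alone. Origin under its centre.
- mallet: Turned wooden carver's mallet standing on its head, 92 mm diameter, 230 mm tall. Leave alone. Origin under its centre.
- drill: Cordless drill standing on its battery, about 260 mm long and 220 mm tall. Leave alone. Origin under the battery, +x towards the bit.
- drum: Small sanding drum on a shaft, 60 mm diameter, 85 mm long, lying on the bench. Leave alone. Origin under one end of the drum, +x along the shaft.
Things that resemble listed ones, but are neither listed nor needed, are in the scene too. What is shaped like the jig but yellow is not meant.

How it is judged:
By the outcome, as a careful person would: the job done as asked, in the order asked, and still so for the second after the job is handed in, while the arm keeps its last pose, push and grip.
It also fails if it takes over 48 s, if anything falls off the work surface, if the arm or the gripper's body presses on something with over 40 N, if the wrist force passes 120 N, or if a joint passes its speed limit or range.

ROBOT

A 7-joint arm with a two-finger parallel gripper is mounted at the origin on the work surface. World frame = base frame: x ahead of the robot, y to its left, z up, the work surface at z = 0. Lengths are in m, angles in rad, forces in N, time in s.
With the tool pointing down it reaches from about 0.425 to 0.875 m from the base axis. Payload 8.4 kg.
Tool frame: the origin (TCP) lies midway between the tips of the shut fingers; the grasp point (between the pads) lies 19 mm behind it; z points along the fingers, x is the direction in which the jaws open and shut, and the axes are right-handed (so a half turn about z gives the same grasp; the last joint's range is limited). The gripper opens to 85 mm and grips with 20 to 120 N. Pads are 22 mm wide; open, the fingers measure 114 mm over their backs; the gripper's body (76 mm by 85 mm) begins 54 mm behind the grasp point. The pads swing forward as they close: fully open they stand 13 mm farther back than shut.
Start: joints at [-1.41, 0.333, 0.04, 1.465, -0.013, 1.343, -0.059], TCP at [0.167, 0.628, 0.231] pointing down, gripper open.
Joint ranges: [-2.58, 2.58], [-0.38, 2.09], [-1.3, 1.39], [0.25, 2.4], [-1.5, 4.64], [0.08, 2.09], [-2.65, 2.65]. Speed limits (rad/s): [2.22, 2.22, 2.79, 2.79, 3.14, 3.14, 3.14].

INTERFACE

Orientations are given as a unit quaternion [x, y, z, w].
In Python, from workcell import * gives the robot as it stands.
- The arm moves only by the tool step_arm, never from a script. Its argument "series" is a list of rows, each an object of numbers: "ax", "ay", "az": the turn, a rotation vector about the tool's x, y, z in degrees; "tx", "ty", "tz": the shift along the tool's x, y, z in cm; "grip": the opening, from 0 (shut) to 1 (fully open). In form: [{"ax": .., "ay": .., "az": .., "tx": .., "ty": .., "tz": .., "grip": ..}, ...]. A call has 1 to 8 rows; each row is the pose to reach, as a shift and turn from the pose commanded when the call began, along the tool's axes at that moment; what a row does not reach only later rows make up. A row lasts 1/8 s, in which the tool goes at most 62.5 mm and 10.7 degrees, less where a joint would pass 70% of its speed; a pose out of reach is approached as far as the arm can. A call with a gripper value outside its range is refused whole. The fingers move at their own pace and stop on an object; "force" is the grip in N (left out, the last holds). Time passes only in rows, so rows that repeat a pose let the fingers close. It gives the time, the measured TCP pose, the force and the opening at its end, in the units of the state.
- sense(): the state, without advancing time (a new reading comes with each control period).
- get_image(name): name is "scene" or "top" or "wrist"; returns the picture (400x640x3 uint8, blue, green, red); there is no depth.
- camera_model(name): a dict with "intrinsics" (3x3 intrinsics, pixels), "R" (3x3) and "t" (3): a world point X has camera coordinates R X + t; the wrist camera has in their place "tool_from_camera" (4x4, takes a point from camera to tool coordinates, whose origin is the TCP and whose axes are the tool frame's). Camera axes: x right, y down, z forward; pixel columns grow to the right and rows downward; lengths in m; the calibration is good to about 2 mm. A picture is of the moment at which its call begins: read the wrist's pose just before it. camera_model takes no time and is no camera call.
- close_job(): hands the job in, once; it reports no verdict.
The state is a dict: "t": time; "q": joint angles; "dq": joint speeds; "joint_torque": joint torques, N m; "tcp_pos": TCP position; "orientation": TCP orientation; "ft_force": force on the tool from outside, world axes, zero at the start; "torque": the same for the moment, N m; "opening": finger opening in m.
Only numpy, scipy, OpenCV 4.12 (cv2) and the standard library are available. Lean on these libraries where they do the work, as an engineer would, in place of code of your own. Each camera call takes 0.05 s, during which the arm holds its last target. There are 200 camera calls.

## Working session

There is one attempt and no reset: what is moved stays moved. The work goes in short steps, Python scripts to look and compute and a tool call to move; the robot and the scene stay as the last step left them, time stands still between calls to the robot, and variables do not carry over. Pictures are saved under pics/ and viewed, about 8 in all and at most 12, crops included, and the job is handed in when it is done.

Besides the shell and the picture viewer there is one more tool, called as a command line: name --argument value ..., lists and objects as JSON in quotes. step_arm: Moves the arm, as the interface text tells. Its arguments: {"type":"object","properties":{"series":{"type":"array"},"force":{"type":"number"}},"required":["series"]}

```bash
mkdir -p pics; python3 - <<'E'
from workcell import *
import cv2,numpy as np
s=sense();print({k:np.round(s[k],4).tolist() for k in s})
for n in("top","scene"):
    im=get_image(n);cv2.imwrite(f"pics/{n}0.png",im)
    m=camera_model(n);print(n,{k:np.round(m[k],4).tolist() for k in m})
m=camera_model("wrist");print({k:np.round(m[k],4).tolist() for k in m})
E
```

```text
{'t': 0.0, 'q': [-1.4102, 0.3339, 0.0399, 1.4663, -0.0134, 1.3433, -0.0585], 'dq': [0.0011, -0.0007, 0.0006, -0.0017, -0.0001, -0.0007, -0.002], 'joint_torque': [-0.0004, -65.8551, 1.3651, -40.5561, 0.0167, 0.0125, -0.0], 'tcp_pos': [0.1669, 0.6277, 0.2304], 'orientation': [0.7927, 0.6095, -0.0006, 0.0006], 'ft_force': [-1.0736, 0.2511, 0.612], 'torque': [-0.0282, -0.0376, 0.0067], 'opening': 0.0853}
top {'intrinsics': [[470.4738, 0.0, 319.0182], [0.0, 470.4738, 198.6228], [0.0, 0.0, 1.0]], 'R': [[-0.0126, -0.9996, -0.0266], [-0.9813, 0.0174, -0.1917], [0.1921, 0.0237, -0.9811]], 't': [0.0302, 0.519, 1.2428]}
scene {'intrinsics': [[364.4157, 0.0, 311.7351], [0.0, 364.4157, 197.0443], [0.0, 0.0, 1.0]], 'R': [[-0.5113, 0.8594, 0.0039], [0.5271, 0.3172, -0.7884], [-0.6787, -0.401, -0.6152]], 't': [0.2677, -0.2365, 1.5883]}
{'intrinsics': [[358.3168, 0.0, 322.7342], [0.0, 358.3168, 201.4448], [0.0, 0.0, 1.0]], 'tool_from_camera': [[1.0, -0.0009, 0.0007, -0.0005], [0.0007, 0.966, 0.2585, -0.0656], [-0.0009, -0.2585, 0.966, -0.142], [0.0, 0.0, 0.0, 1.0]]}
```

View pics/top0.png

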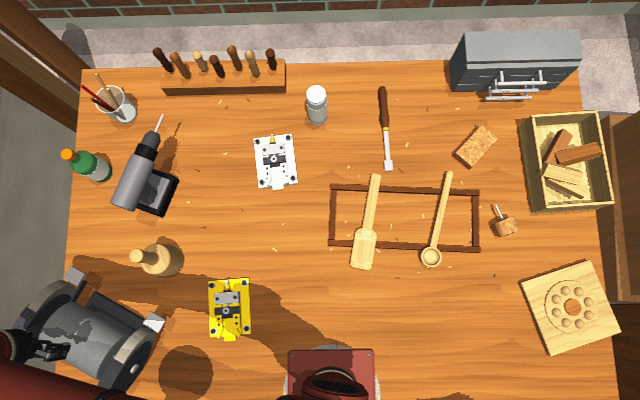

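View pics/scene0.png

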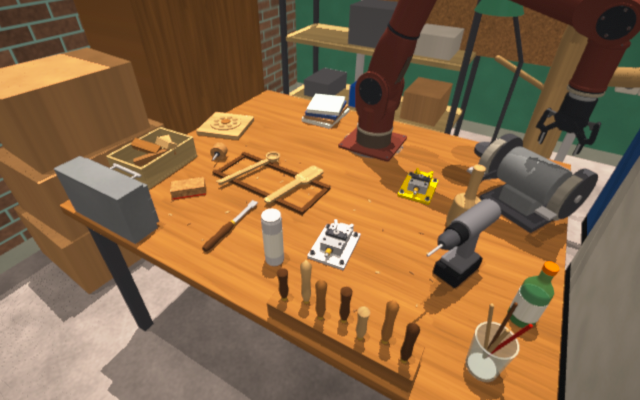

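The top view shows the following:
- **Spatula:** the one with the flat blade, handle end at about (375,177), blade at (363,250). The other blank, at (448,175) to (431,257), has a round bowl, so it is the spoon.
- **Jig:** the grey metal one at (275,160). The yellow one at (230,308) is the decoy.

Next I'll confirm with an enlarged crop and measure both.

```bash
cat > h.py <<'E'
from workcell import *
import cv2,numpy as np
from scipy.spatial.transform import Rotation as Ro
def cam(n,s=None):
    m=camera_model(n);K=m["intrinsics"]
    K=np.array(K)
    if n=="wrist":
        T=np.array(m["tool_from_camera"]);Rw=Ro.from_quat(s["orientation"]).as_matrix()
        return K,Rw@T[:3,:3],Rw@T[:3,3]+np.array(s["tcp_pos"])   # world_from_cam
    R=np.array(m["R"]);return K,R.T,-R.T@np.array(m["t"])
def onto(c,uv,z):
    K,R,o=c;uv=np.atleast_2d(np.array(uv,float))
    d=(R@np.linalg.inv(K)@np.c_[uv,np.ones(len(uv))].T).T
    return o+d*((z-o[2])/d[:,2])[:,None]
def proj(c,X):
    K,R,o=c;p=(K@R.T@(np.atleast_2d(X)-o).T).T;return p[:,:2]/p[:,2:]
E
python3 - <<'E'
from h import *
im=cv2.imread("pics/top0.png");c=cam("top")
cr=cv2.resize(im[110:280,240:420],None,fx=3.5,fy=3.5,interpolation=cv2.INTER_CUBIC);cv2.imwrite("pics/crop1.png",cr)
hsv=cv2.cvtColor(im,cv2.COLOR_BGR2HSV);print("hsv",hsv[200,371],hsv[245,363],hsv[200,345],hsv[160,262])
# pale wood
m=((hsv[...,0]>12)&(hsv[...,0]<28)&(hsv[...,1]<150)&(hsv[...,2]>190)).astype(np.uint8)
m[:, :340]=0;m[:,400:]=0;m[:165]=0;m[280:]=0
n,l,st,ce=cv2.connectedComponentsWithStats(m);k=1+st[1:,4].argmax();print(st[k])
v,u=np.where(l==k);P=onto(c,np.c_[u,v],.026)[:,:2]
print("rect",cv2.minAreaRect(P.astype(np.float32)*1000))
# handle axis: points with row <225
h=P[v<222];mu=h.mean(0);d=np.linalg.svd(h-mu)[2][0] if 0 else np.linalg.eigh(np.cov((h-mu).T))[1][:,-1];d*=np.sign(d[0])
t=(P-mu)@d;print("handle dir",d,np.degrees(np.arctan2(d[1],d[0])),"end",mu+d*t.max(),"len",np.ptp(t),"origin",mu+d*(t.max()-.13))
w=((hsv[...,1]<40)&(hsv[...,2]>190)).astype(np.uint8);w[:125]=0;w[200:]=0;w[:,:245]=0;w[:,302:]=0
n,l,st,ce=cv2.connectedComponentsWithStats(w);k=1+st[1:,4].argmax()
v,u=np.where(l==k)
for z in(.0,.012,.025):
  P=onto(c,np.c_[u,v],z)[:,:2];r=cv2.minAreaRect(P.astype(np.float32)*1000);print(z,r)
E
```

```text
hsv [ 22 116 247] [ 22 112 247] [ 15 174 233] [ 25   6 248]
[ 350  173   31   97 1381]
rect ((462.11083984375, -112.03704833984375), (59.870819091796875, 270.2925109863281), 78.57593536376953)
handle dir [ 0.97968936 -0.20052121] -11.567439523399978 end [ 0.59443684 -0.13946768] len 0.27025529848438196 origin [ 0.46707723 -0.11339993]
0.0 ((643.3052368164062, 150.25399780273438), (166.76670837402344, 113.76395416259766), 6.575821399688721)
0.012 ((639.9192504882812, 148.8123779296875), (165.25015258789062, 112.72936248779297), 6.575814247131348)
0.025 ((636.251220703125, 147.25064086914062), (163.60723876953125, 111.60862731933594), 6.575819492340088)
```

View pics/crop1.png

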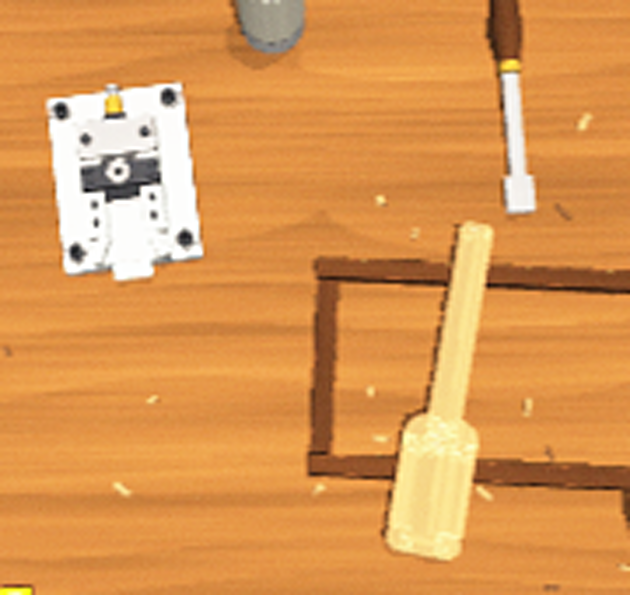

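The crop confirms both. The spatula is flat-bladed, with its handle pointing away from the robot, and the grey jig's ramp (mouth) faces the robot. Next I'll plan the transfer.

```bash
cat >> h.py <<'E'
def rel(p,yaw=None):
    """tool-axes cm to world tcp p; az to bring tool y to world yaw(deg)"""
    s=sense();R=Ro.from_quat(s["orientation"]).as_matrix()
    y=np.degrees(np.arctan2(R[1,1],R[0,1]))
    return np.round(R.T@(np.array(p)-s["tcp_pos"])*100,2), None if yaw is None else round(-(yaw-y),2)
E
python3 - <<'E'
from h import *
c=cam("top")
for n,uv,z in(("mallet top",(138,257),.23),("mallet head",(160,260),.08),("drill rear",(125,195),.2),("drill mid",(148,145),.2),("bit",(161,118),.2),("can",(316,90),.17),("tcp",0,0)):
    if uv: print(n,onto(c,uv,z)[0].round(3))
for p in([.3,.48,.36],[.43,.3,.36],[.47,.05,.3],[.467,-.113,.16],[.467,-.113,.007]): print(p,rel(p,-11.57))
E
```

```text
mallet top [0.353 0.441 0.23 ]
mallet head [0.356 0.444 0.08 ]
drill rear [0.508 0.495 0.2  ]
drill mid [0.635 0.446 0.2  ]
bit [0.705 0.417 0.2  ]
can [0.785 0.024 0.17 ]
[0.3, 0.48, 0.36] (array([-10.88,  16.66, -12.93]), np.float64(-3.31))
[0.43, 0.3, 0.36] (array([-24.94,  33.85, -12.91]), np.float64(-3.31))
[0.47, 0.05, 0.3] (array([-48.06,  44.14,  -6.87]), np.float64(-3.31))
[0.467, -0.113, 0.16] (array([-63.87,  48.03,   7.15]), np.float64(-3.31))
[0.467, -0.113, 0.007] (array([-63.85,  48.03,  22.45]), np.float64(-3.31))
```

step_arm --series '[{"tz": -6}, {"tz": -12}, {"tz": -14}, {"tx": -5.5, "ty": 8, "tz": -14}, {"tx": -8, "ty": 14, "tz": -14}, {"tx": -11, "ty": 19, "tz": -14}, {"tx": -15, "ty": 24, "tz": -14}, {"tx": -18, "ty": 28, "tz": -14}]' --force 70

```text
invalid input
```

```bash
python3 - <<'E'
from h import *
s=sense();print(s["t"],np.round(s["tcp_pos"],3))
for p in([.43,.3,.36],[.47,.05,.3],[.455,-.115,.15]): print(p,rel(p,-11.57))
E
```

```text
0.1 [0.167 0.628 0.231]
[0.43, 0.3, 0.36] (array([-24.94,  33.85, -12.91]), np.float64(-3.31))
[0.47, 0.05, 0.3] (array([-48.06,  44.14,  -6.87]), np.float64(-3.31))
[0.455, -0.115, 0.15] (array([-64.37,  46.92,   8.15]), np.float64(-3.31))
```

step_arm --series '[{"ax": 0, "ay": 0, "az": 0, "tx": 0, "ty": 0, "tz": -6, "grip": 1}, {"ax": 0, "ay": 0, "az": 0, "tx": 0, "ty": 0, "tz": -12, "grip": 1}, {"ax": 0, "ay": 0, "az": 0, "tx": -2, "ty": 4, "tz": -14, "grip": 1}, {"ax": 0, "ay": 0, "az": 0, "tx": -5, "ty": 9, "tz": -14, "grip": 1}, {"ax": 0, "ay": 0, "az": 0, "tx": -8, "ty": 14, "tz": -14, "grip": 1}, {"ax": 0, "ay": 0, "az": 0, "tx": -11, "ty": 19, "tz": -14, "grip": 1}, {"ax": 0, "ay": 0, "az": 0, "tx": -15, "ty": 24, "tz": -14, "grip": 1}, {"ax": 0, "ay": 0, "az": 0, "tx": -18, "ty": 28, "tz": -14, "grip": 1}]' --force 70

```text
t: 1.1
tcp_pos: [0.3927, 0.3798, 0.3712]
orientation: [0.793, 0.609, -0.0, 0.0]
ft_force: [0.4, 0.4, 0.6]
opening: 0.0852
```

```bash
python3 - <<'E'
from h import *
s=sense();print(s["t"],np.round(s["tcp_pos"],3))
for p in([.43,.3,.36],[.47,.05,.3],[.455,-.115,.15]): print(p,rel(p,-11.57))
E
```

```text
1.1 [0.393 0.38  0.371]
[0.43, 0.3, 0.36] (array([-6.75,  5.66,  1.12]), np.float64(-3.4))
[0.47, 0.05, 0.3] (array([-29.86,  15.98,   7.13]), np.float64(-3.4))
[0.455, -0.115, 0.15] (array([-46.18,  18.8 ,  22.13]), np.float64(-3.4))
```

```bash
python3 - <<'E'
from h import *
print(rel([.5,.14,.26],6.6))
E
```

```text
(array([-20.39,  16.56,  11.12]), np.float64(-21.57))
```

step_arm --series '[{"ax": 0, "ay": 0, "az": -5, "tx": -5, "ty": 4, "tz": 1, "grip": 1}, {"ax": 0, "ay": 0, "az": -10, "tx": -10, "ty": 8, "tz": 4, "grip": 1}, {"ax": 0, "ay": 0, "az": -16, "tx": -15, "ty": 12, "tz": 8, "grip": 1}, {"ax": 0, "ay": 0, "az": -21.6, "tx": -20.4, "ty": 16.5, "tz": 11, "grip": 1}, {"ax": 0, "ay": 0, "az": -21.6, "tx": -20.4, "ty": 16.5, "tz": 11, "grip": 1}, {"ax": 0, "ay": 0, "az": -21.6, "tx": -20.4, "ty": 16.5, "tz": 11, "grip": 1}]'

```text
t: 1.85
tcp_pos: [0.4985, 0.1394, 0.26]
orientation: [0.666, 0.746, -0.001, -0.0]
ft_force: [0.6, 0.8, -0.3]
opening: 0.085
```

```bash
python3 - <<'E'
from h import *
s=sense();im=get_image("wrist");cv2.imwrite("pics/w1.png",im);c=cam("wrist",s);np.savez("pics/w1.npz",K=c[0],R=c[1],o=c[2])
print(s["t"],s["tcp_pos"],rel([.455,-.115,.15],-11.57))
b=np.radians(6.6);J=np.array([.657,.152,0]);M=np.array([[np.cos(b),-np.sin(b),0],[np.sin(b),np.cos(b),0],[0,0,1]])
print(proj(c,J+(M@np.array([[-97,0,0],[-85,0,25],[0,0,25],[0,32,44.5],[0,-32,44.5]]).T/1000).T).round())
E
```

```text
1.85 [0.49851476 0.13939787 0.26000575] (array([-25.01,  -7.22,  11.1 ]), np.float64(18.14))
[[318. 218.]
 [318. 235.]
 [319. 303.]
 [347. 312.]
 [290. 313.]]
```

View pics/w1.png

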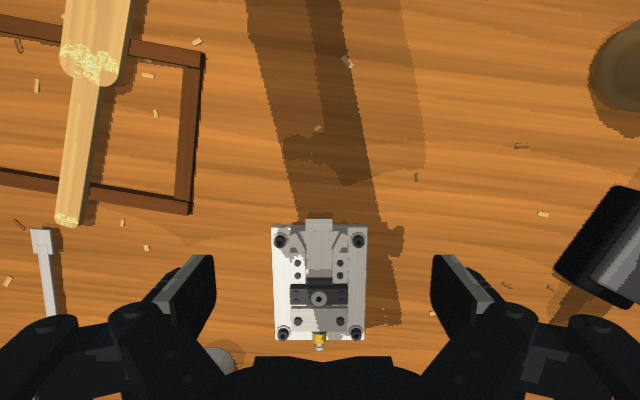

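The wrist view shows the jig centred at column ~319, with its ramp end at (319,219) and the bush at (319,298). The predicted ramp end was (318,218). I'll enlarge it once to refine the pose.

```bash
python3 - <<'E'
from h import *
im=cv2.imread("pics/w1.png");z=np.load("pics/w1.npz");c=(z["K"],z["R"],z["o"])
cv2.imwrite("pics/w1c.png",cv2.resize(im[210:355,258:383],None,fx=4,fy=4,interpolation=cv2.INTER_CUBIC))
hsv=cv2.cvtColor(im,cv2.COLOR_BGR2HSV)
m=((hsv[...,1]<70)&(hsv[...,2]>90)).astype(np.uint8);m[:210]=0;m[350:]=0;m[:,:255]=0;m[:,:262]=0;m[:,385:]=0
def run(r):
    x=np.where(m[r])[0];return x.min()-.0,x.max()+1.
rows=[r for r in range(230,338,6)]
e=np.array([run(r) for r in rows])-.5
for zz in(.008,.012,.016):
    L=onto(c,np.c_[e[:,0],rows],zz)[:,:2];Rr=onto(c,np.c_[e[:,1],rows],zz)[:,:2]
    out=[]
    for P in(L,Rr):
        f=cv2.fitLine(P.astype(np.float32),cv2.DIST_HUBER,0,1e-4,1e-4).ravel();f[:2]*=np.sign(f[0]);out.append(f)
    a=[np.degrees(np.arctan2(f[1],f[0])) for f in out]
    b=np.radians(np.mean(a));n=np.array([-np.sin(b),np.cos(b)])
    print(zz,a,"offsets",[n@f[2:] for f in out],"width",n@(out[0][2:]-out[1][2:]),"mid",n@(out[0][2:]+out[1][2:])/2)
b=np.radians(6.6);n=np.array([-np.sin(b),np.cos(b)]);print("current mid guess",n@[.657,.152])
print("ramp",onto(c,[319,219],.0),"bush",onto(c,[319,298.5],.056),"cols",np.where(m[219])[0][[0,-1]])
E
```

```text
0.008 [np.float32(6.3848157), np.float32(6.3266487)] offsets [np.float32(0.022244796), np.float32(0.1343939)] width -0.11214912 mid 0.078319356
0.012 [np.float32(6.384827), np.float32(6.3266444)] offsets [np.float32(0.022863671), np.float32(0.1338745)] width -0.111010835 mid 0.0783691
0.016 [np.float32(6.3848066), np.float32(6.326642)] offsets [np.float32(0.02348271), np.float32(0.13335526)] width -0.10987254 mid 0.07841898
current mid guess 0.07547895249744689
ramp [[0.56143141 0.14157203 0.        ]] bush [[0.63283933 0.14996584 0.056     ]] cols [305 331]
```

View pics/w1c.png

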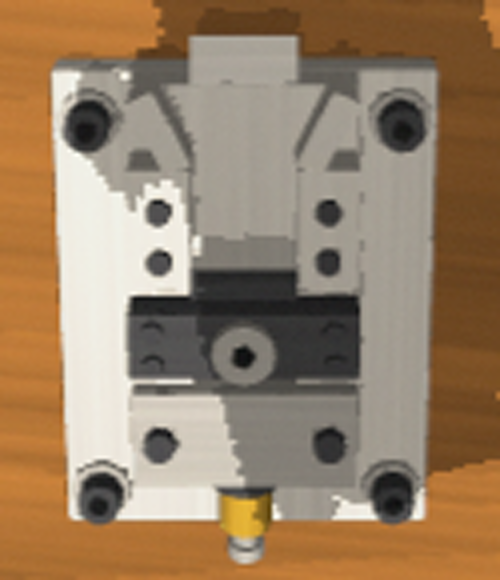

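```bash
python3 - <<'E'
from h import *
z=np.load("pics/w1.npz");c=(z["K"],z["R"],z["o"])
b=np.radians(6.35);d=np.array([np.cos(b),np.sin(b),0])
for n,r,zz,x in(("ramp0",36,0,-97),("ramp10",36,.01,-97),("ramp15",36,.015,-97),("mouth floor",84,.025,-85),("stop near",392,.0445,0),("stop far",488,.0445,30),("plate near",70,.012,None),("plate far",519,.012,None),("bush",355,.056,-18)):
    t=onto(c,[319,210+r/4-.4],zz)[0]@d;print(n,round(t,4),None if x is None else round(t-x/1000,4))
E
```

```text
ramp0 0.5732 0.6702
ramp10 0.57 0.667
ramp15 0.5684 0.6654
mouth floor 0.5792 0.6642
stop near 0.6636 0.6636
stop far 0.6944 0.6644
plate near 0.5796 None
plate far 0.7281 None
bush 0.6454 0.6634
```

step_arm --series '[{"ax": 0, "ay": 0, "az": 5, "tx": -6, "ty": -2, "tz": 1, "grip": 1}, {"ax": 0, "ay": 0, "az": 10, "tx": -12, "ty": -3.5, "tz": 3, "grip": 1}, {"ax": 0, "ay": 0, "az": 15, "tx": -18, "ty": -5, "tz": 6, "grip": 1}, {"ax": 0, "ay": 0, "az": 18.1, "tx": -23, "ty": -7, "tz": 9, "grip": 1}, {"ax": 0, "ay": 0, "az": 18.1, "tx": -25, "ty": -7.2, "tz": 11, "grip": 0.7}, {"ax": 0, "ay": 0, "az": 18.1, "tx": -25, "ty": -7.2, "tz": 11, "grip": 0.7}, {"ax": 0, "ay": 0, "az": 18.1, "tx": -25, "ty": -7.2, "tz": 11, "grip": 0.7}]'

```text
t: 2.78
tcp_pos: [0.457, -0.1123, 0.152]
orientation: [0.773, 0.634, 0.0, 0.0]
ft_force: [-0.4, 0.1, 0.2]
opening: 0.0594
```

```bash
cat > sp.py <<'E'
from h import *
import sys
def spat(im,c,zt):
    hsv=cv2.cvtColor(im,cv2.COLOR_BGR2HSV)
    m=((hsv[...,0]>12)&(hsv[...,0]<30)&(hsv[...,1]<150)&(hsv[...,2]>150)).astype(np.uint8)
    m=cv2.morphologyEx(m,cv2.MORPH_OPEN,np.ones((5,5)))
    n,l,st,ce=cv2.connectedComponentsWithStats(m)
    v,u=np.where(l>0);P=onto(c,np.c_[u,v],zt)
    return m,l,st
E
python3 - <<'E'
from sp import *
s=sense();im=get_image("wrist");cv2.imwrite("pics/w2.png",im);c=cam("wrist",s)
print(s["t"],s["tcp_pos"],s["opening"])
m,l,st=spat(im,c,.026);print(st[st[:,4]>300])
K=1+st[1:,4].argmax();v,u=np.where(l==K);P=onto(c,np.c_[u,v],.026)[:,:2]
d=np.array([.9797,-.2005]);e0=(P@d).max()
for _ in range(3):
    n=np.array([-d[1],d[0]]);t=P@d;w=P@n;cs=[]
    e0=t.max()
    for a in np.arange(e0-.1,e0-.015,.005):
        q=w[(t>a)&(t<a+.005)]; cs.append((a+.0025,(q.max()+q.min())/2,np.ptp(q)))
    cs=np.array(cs);k=np.polyfit(cs[:,0],cs[:,1],1);ang=np.arctan2(d[1],d[0])+np.arctan(k[0]);d=np.array([np.cos(ang),np.sin(ang)])
n=np.array([-d[1],d[0]]);o=(P@d).max()*d+np.median(cs[:,1])*n
print("ang",np.degrees(ang),"width",cs[:,2].round(4),"end",o,"origin",o-.13*d)
print(rel([*(o-.13*d),.1],np.degrees(ang)))
E
```

```text
2.775 [ 0.45695509 -0.11233967  0.15203685] 0.05941956316772482
[[     0      0    640    400 227220]
 [   284      5     85    333  17951]
 [    24     64     80    252   7933]
 [   578    290     36     62   1413]]
ang -11.338094734066752 width [0.0253 0.0247 0.0248 0.0249 0.025  0.0251 0.0252 0.0254 0.0254 0.0248
 0.0249 0.025  0.0251 0.0252 0.0253 0.0254 0.0247] end [ 0.58188999 -0.13611458] origin [ 0.45442705 -0.11055683]
(array([ 0.11, -0.31,  5.22]), np.float64(0.1))
```

View pics/w2.png

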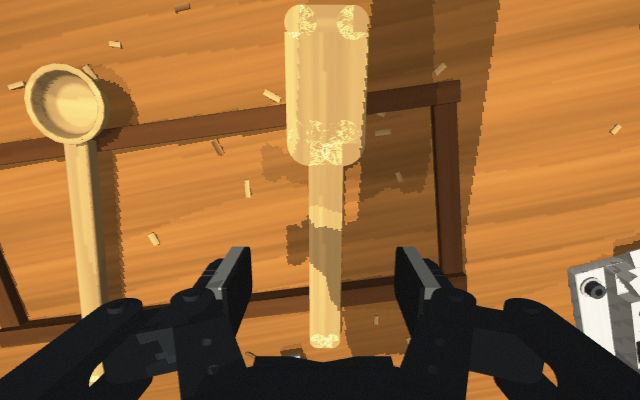

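The view shows the spatula centred between the jaws (handle column ~325, end at row 347). The top and wrist measurements differ by 12 mm along x, so I'll cross-check.

```bash
python3 - <<'E'
from sp import *
s=sense();c=cam("wrist",s);T=np.array(camera_model("wrist")["tool_from_camera"]);print(s["dq"])
print("w2 blade end/ shoulder/ handle end",onto(c,[[326,5],[326,165],[325,347]],.026))
R=Ro.from_quat(s["orientation"]).as_matrix();print("pads px",proj(c,np.array(s["tcp_pos"])+(R@np.array([[.03,-.011,-.005],[.03,.011,-.005],[.03,0,-.023]]).T).T))
z=np.load("pics/w1.npz");c1=(z["K"],z["R"],z["o"])
print("w1 handle end",onto(c1,[67,221],.026),"shoulder",onto(c1,[90,80],.026))
ct=cam("top");print("top end",onto(ct,[376,174.],.026))
im=cv2.imread("pics/scene0.png");cs=cam("scene");hsv=cv2.cvtColor(im,cv2.COLOR_BGR2HSV)
m=((hsv[...,0]>12)&(hsv[...,0]<30)&(hsv[...,1]<150)&(hsv[...,2]>150)).astype(np.uint8);m[:,:258]=0;m[:,330:]=0;m[:160]=0;m[212:]=0
v,u=np.where(m);P=onto(cs,np.c_[u,v],.026);r=cv2.minAreaRect((P[:,:2]*1000).astype(np.float32));print("scene",len(v),r)
for X in([.582,-.136,.026],[.594,-.1395,.026]): print(proj(cs,X),proj(ct,X))
E
```

```text
[-0.00221446 -0.00187293  0.00369886 -0.00145606  0.00101625 -0.00275926
  0.00532319]
w2 blade end/ shoulder/ handle end [[ 0.32904668 -0.08465367  0.026     ]
 [ 0.4358906  -0.10569322  0.026     ]
 [ 0.59227862 -0.13737545  0.026     ]]
pads px [[397.0119891  243.79899409]
 [394.26898817 292.27240632]
 [405.26409953 289.9812732 ]]
w1 handle end [[ 0.58637132 -0.13494148  0.026     ]] shoulder [[ 0.43415737 -0.10163679  0.026     ]]
top end [[ 0.59217864 -0.13875391  0.026     ]]
scene 607 ((452.1024169921875, -123.17054748535156), (320.0845642089844, 236.15089416503906), 40.04705810546875)
[[268.3545474  199.00380922]] [[375.14975956 177.52625484]]
[[265.3960076 200.5660645]] [[376.24184043 173.36839473]]
```

```bash
python3 - <<'E'
from h import *
print(rel([.464,-.1125,.006],-11.34))
E
```

```text
(array([ 0.1 ,  0.66, 14.62]), np.float64(0.1))
```

step_arm --series '[{"ax": 0, "ay": 0, "az": 0.1, "tx": 0.1, "ty": 0.7, "tz": 5, "grip": 0.7}, {"ax": 0, "ay": 0, "az": 0.1, "tx": 0.1, "ty": 0.7, "tz": 9, "grip": 0.7}, {"ax": 0, "ay": 0, "az": 0.1, "tx": 0.1, "ty": 0.7, "tz": 12.5, "grip": 0.7}, {"ax": 0, "ay": 0, "az": 0.1, "tx": 0.1, "ty": 0.7, "tz": 14, "grip": 0.7}, {"ax": 0, "ay": 0, "az": 0.1, "tx": 0.1, "ty": 0.7, "tz": 14.6, "grip": 0.7}, {"ax": 0, "ay": 0, "az": 0.1, "tx": 0.1, "ty": 0.7, "tz": 14.6, "grip": 0.7}]'

```text
t: 3.58
tcp_pos: [0.464, -0.1141, 0.0061]
orientation: [0.774, 0.633, 0.0, 0.0]
ft_force: [-0.3, -0.1, 0.0]
opening: 0.0599
```

step_arm --series '[{"ax": 0, "ay": 0, "az": 0, "tx": 0, "ty": 0, "tz": 0, "grip": 0.5}, {"ax": 0, "ay": 0, "az": 0, "tx": 0, "ty": 0, "tz": 0, "grip": 0.35}, {"ax": 0, "ay": 0, "az": 0, "tx": 0, "ty": 0, "tz": 0, "grip": 0.2}, {"ax": 0, "ay": 0, "az": 0, "tx": 0, "ty": 0, "tz": 0, "grip": 0}, {"ax": 0, "ay": 0, "az": 0, "tx": 0, "ty": 0, "tz": 0, "grip": 0}, {"ax": 0, "ay": 0, "az": 0, "tx": 0, "ty": 0, "tz": 0, "grip": 0}]' --force 70

```text
t: 4.32
tcp_pos: [0.4637, -0.1143, 0.0062]
orientation: [0.774, 0.633, 0.001, 0.0]
ft_force: [-1.6, 1.9, 11.0]
opening: 0.0247
```

step_arm --series '[{"ax": 0, "ay": 0, "az": 0, "tx": 0, "ty": 0, "tz": -0.7, "grip": 0}, {"ax": 0, "ay": 0, "az": 0, "tx": 0, "ty": 0, "tz": -2, "grip": 0}, {"ax": 0, "ay": 0, "az": 0, "tx": 0, "ty": 0, "tz": -4, "grip": 0}, {"ax": 0, "ay": 0, "az": 0, "tx": 0, "ty": 0, "tz": -7, "grip": 0}, {"ax": 0, "ay": 0, "az": 0, "tx": 0, "ty": 0, "tz": -9, "grip": 0}, {"ax": 0, "ay": 0, "az": 0, "tx": 0, "ty": 0, "tz": -10, "grip": 0}, {"ax": 0, "ay": 0, "az": 0, "tx": 0, "ty": 0, "tz": -10, "grip": 0}, {"ax": 0, "ay": 0, "az": 0, "tx": 0, "ty": 0, "tz": -10, "grip": 0}]'

```text
t: 5.32
tcp_pos: [0.4627, -0.1143, 0.1047]
orientation: [0.774, 0.633, -0.0, -0.0]
ft_force: [0.4, 0.1, -0.9]
opening: 0.0245
```

```bash
python3 - <<'E'
from h import *
s=sense();im=get_image("wrist");cv2.imwrite("pics/w3.png",im);cv2.imwrite("pics/s3.png",get_image("scene"))
c=cam("wrist",s);np.savez("pics/w3.npz",K=c[0],R=c[1],o=c[2])
print(s["t"],s["tcp_pos"],s["ft_force"],s["torque"],s["opening"])
d=np.array([.99387,.1106]);n=np.array([-.1106,.99387])
J=.664*d+.0787*n
# tcp with spatula end 100 mm before the stop, i.e. grip at -230 along channel
print(J,rel([*(J-.24*d),.07],6.35),rel([*(J-.24*d),.11],6.35))
E
```

```text
5.325 [ 0.46266536 -0.11429976  0.10469296] [ 0.35433107  0.10705176 -0.89872171] [ 0.00086008 -0.01494984  0.03816893] 0.024495129966847877
[0.65122546 0.15165597] (array([22.48, -9.66,  3.46]), np.float64(-17.84)) (array([22.47, -9.66, -0.54]), np.float64(-17.84))
```

View pics/w3.png

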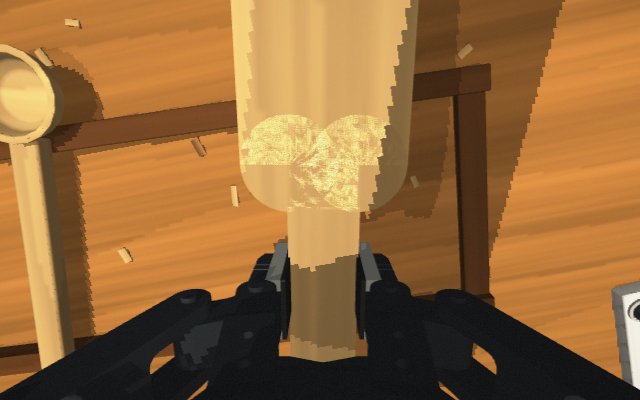

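The spatula is held between the pads. The handle runs up to the shoulder at row ~210 (columns 288-360), with the blade behind it. Next I'll work out the held height, pitch and yaw from the known widths.

```bash
python3 - <<'E'
from h import *
im=cv2.imread("pics/w3.png");z=np.load("pics/w3.npz");K,R,o=z["K"],z["R"],z["o"]
hsv=cv2.cvtColor(cv2.GaussianBlur(im,(3,3),0),cv2.COLOR_BGR2HSV)
print(hsv[60,[225,240,300,410,425]].tolist(),hsv[230,[280,300,350,370]].tolist())
T=np.array(camera_model("wrist")["tool_from_camera"])
def row(r,lo,hi,W):
    S=hsv[r,:,1].astype(int);x=np.arange(640)
    ok=(S<152);mid=(lo+hi)//2
    l=mid
    while l>0 and (ok[l] or ok[l-1] or ok[l-2]): l-=1
    h=mid
    while h<639 and (ok[h] or ok[h+1] or ok[h+2]): h+=1
    w=h-l-1
    # W = Z*w/f in camera (edges lie along tool x ~ camera x)
    Z=K[0,0]*W/w;p=np.array([((l+h)/2-K[0,2])/K[0,0]*Z,(r-K[1,2])/K[1,1]*Z,Z,1]);return l,h,(T@p)[:3]*1000
for r in(5,25,45,65,85,105,125,145): a=row(r,240,410,.058);print(r,a[0],a[1],a[2].round(1))
for r in(214,218,222,226,230,234): a=row(r,290,360,.026);print(r,a[0],a[1],a[2].round(1))
E
```

```text
[[15, 178, 209], [21, 125, 245], [17, 133, 220], [18, 135, 134], [15, 174, 101]] [[15, 181, 214], [18, 136, 218], [18, 135, 211], [15, 175, 125]]
5 230 418 [  0.1 -95.7 -18.8]
25 231 417 [  0.1 -90.  -19.1]
45 232 416 [  0.1 -84.1 -19.4]
65 233 414 [ -0.1 -78.2 -19.1]
85 234 414 [  0.1 -72.  -20. ]
105 235 412 [ -0.1 -65.8 -19.7]
125 236 411 [ -0.1 -59.3 -20. ]
145 238 409 [ -0.1 -52.6 -18.9]
214 286 360 [ -0.3 -28.3 -19.8]
218 287 360 [ -0.1 -26.4 -18.5]
222 287 360 [ -0.1 -25.  -18.9]
226 287 360 [ -0.1 -23.6 -19.3]
230 287 360 [ -0.1 -22.2 -19.6]
234 287 359 [ -0.3 -20.2 -18.3]
```

View pics/s3.png

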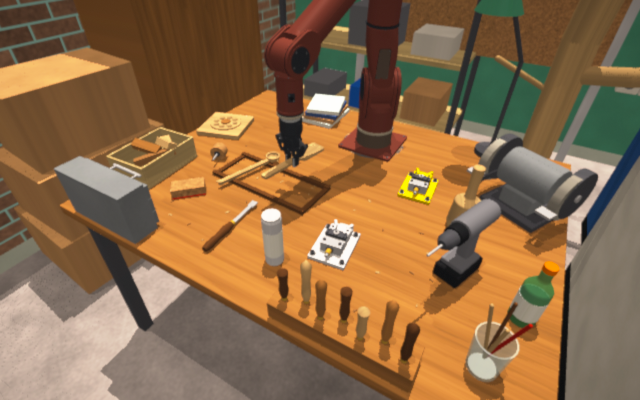

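The spatula is held flat (top face 19.4 mm behind the TCP, no pitch), straight and centred, with its origin about 0.5 mm ahead of the tool. The scene view shows it clear of the rack and nothing else moved. I'll check clearance to the yellow jig, then move.

```bash
python3 - <<'E'
from h import *
im=cv2.imread("pics/top0.png");c=cam("top");hsv=cv2.cvtColor(im,cv2.COLOR_BGR2HSV)
m=(hsv[...,0]>25)&(hsv[...,0]<35)&(hsv[...,1]>190)&(hsv[...,2]>150);m[:270]=0;m[345:]=0;m[:,:200]=0;m[:,260:]=0
v,u=np.where(m);P=onto(c,np.c_[u,v],.015)[:,:2];print(cv2.boxPoints(cv2.minAreaRect(P.astype(np.float32))).round(3).tolist())
d=np.array([.99387,.1106]);J=np.array([.65122,.15166])
print(rel([*(J-.24*d),.105],6.35),(J-.24*d),(J-.38*d))
E
```

```text
[[0.1420000046491623, 0.3240000009536743], [0.14499999582767487, 0.2150000035762787], [0.3089999854564667, 0.2199999988079071], [0.3050000071525574, 0.32899999618530273]]
(array([22.47, -9.66, -0.04]), np.float64(-17.84)) [0.4126912 0.125116 ] [0.2735494 0.109632 ]
```

step_arm --series '[{"ax": 0, "ay": 0, "az": -3, "tx": 4, "ty": -2, "tz": 0, "grip": 0}, {"ax": 0, "ay": 0, "az": -6, "tx": 8, "ty": -4, "tz": 0, "grip": 0}, {"ax": 0, "ay": 0, "az": -9, "tx": 12, "ty": -6, "tz": 0, "grip": 0}, {"ax": 0, "ay": 0, "az": -13, "tx": 16, "ty": -8, "tz": 0, "grip": 0}, {"ax": 0, "ay": 0, "az": -16, "tx": 20, "ty": -9, "tz": 0, "grip": 0}, {"ax": 0, "ay": 0, "az": -17.8, "tx": 22.5, "ty": -9.7, "tz": 0, "grip": 0}, {"ax": 0, "ay": 0, "az": -17.8, "tx": 22.5, "ty": -9.7, "tz": 0, "grip": 0}, {"ax": 0, "ay": 0, "az": -17.8, "tx": 22.5, "ty": -9.7, "tz": 0, "grip": 0}]'

```text
t: 6.42
tcp_pos: [0.413, 0.1243, 0.105]
orientation: [0.668, 0.744, -0.001, 0.0]
ft_force: [0.2, -0.5, -0.7]
opening: 0.0246
```

```bash
python3 - <<'E'
from h import *
s=sense();print(s["t"],s["tcp_pos"],s["ft_force"],s["opening"],Ro.from_quat(s["orientation"]).as_matrix().round(4).tolist())
d=np.array([.99387,.1106]);J=np.array([.65122,.15166])
print(rel([*(J-.24*d),.0175],6.35))
E
```

```text
6.425 [0.41297474 0.12429983 0.10498108] [ 0.2002298  -0.54866117 -0.69992068] 0.02456226585253726 [[-0.1084, 0.9941, -0.0007], [0.9941, 0.1084, -0.001], [-0.0009, -0.0008, -1.0]]
(array([ 0.09, -0.01,  8.75]), np.float64(-0.13))
```

step_arm --series '[{"ax": 0, "ay": 0, "az": -0.1, "tx": 0.1, "ty": 0, "tz": 3, "grip": 0}, {"ax": 0, "ay": 0, "az": -0.1, "tx": 0.1, "ty": 0, "tz": 6, "grip": 0}, {"ax": 0, "ay": 0, "az": -0.1, "tx": 0.1, "ty": 0, "tz": 8, "grip": 0}, {"ax": 0, "ay": 0, "az": -0.1, "tx": 0.1, "ty": 0, "tz": 8.7, "grip": 0}, {"ax": 0, "ay": 0, "az": -0.1, "tx": 0.1, "ty": 0, "tz": 8.7, "grip": 0}, {"ax": 0, "ay": 0, "az": -0.1, "tx": 0.1, "ty": 0, "tz": 8.7, "grip": 0}]'

```text
t: 7.18
tcp_pos: [0.4134, 0.1264, 0.0191]
orientation: [0.667, 0.745, 0.001, 0.0]
ft_force: [-0.3, 0.0, -0.6]
opening: 0.0243
```

```bash
cat > jf.py <<'E'
from h import *
def report():
    s=sense();d=np.array([.99387,.1106]);n=np.array([-.1106,.99387]);J=np.array([.65122,.15166])
    p=np.array(s["tcp_pos"]);R=Ro.from_quat(s["orientation"]).as_matrix();f=np.array(s["ft_force"]);e=(p[:2]-J)
    print("t",s["t"],"end x mm",round((e@d)*1000+130.5,1),"lat",round(e@n*1000,2),"z under",round(p[2]*1000+9.5,2),"yaw",round(np.degrees(np.arctan2(R[1,1],R[0,1])),2),"F along/lat/z",(f[:2]@d).round(1),(f[:2]@n).round(1),f[2].round(1),"tool y in z",R[2,1].round(4),"torque",np.round(s["torque"],2),"open",round(s["opening"],4))
E
python3 - <<'E'
from jf import *
report()
im=get_image("top");cv2.imwrite("pics/t4.png",cv2.resize(im[120:270,210:340],None,fx=4,fy=4,interpolation=cv2.INTER_CUBIC))
E
```

```text
t 7.175 end x mm -108.6 lat 1.2 z under 28.59 yaw 6.38 F along/lat/z -0.3 0.1 -0.6 tool y in z 0.0011 torque [-0.02 -0.06 -0.04] open 0.0243
```

View pics/t4.png

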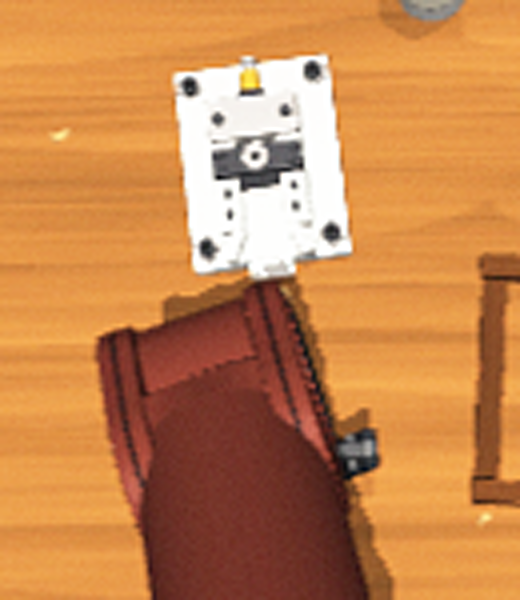

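The top view shows the jig undisturbed at crop (255,155), but the forearm hides the handle. I'll go in by pose and force feel.

step_arm --series '[{"ax": 0, "ay": 0, "az": 0, "tx": -0.1, "ty": 0, "tz": 0.13, "grip": 0}, {"ax": 0, "ay": 0, "az": 0, "tx": -0.1, "ty": 0, "tz": 0.13, "grip": 0}, {"ax": 0, "ay": 0, "az": 0, "tx": -0.1, "ty": 0.5, "tz": 0.13, "grip": 0}, {"ax": 0, "ay": 0, "az": 0, "tx": -0.1, "ty": 1, "tz": 0.13, "grip": 0}, {"ax": 0, "ay": 0, "az": 0, "tx": -0.1, "ty": 1, "tz": 0.13, "grip": 0}]'

```text
t: 7.85
tcp_pos: [0.4234, 0.1266, 0.0171]
orientation: [0.667, 0.745, 0.0, 0.0]
ft_force: [0.8, -1.4, 0.1]
opening: 0.0237
```

```bash
python3 -c "
from jf import *
report()"
```

```text
t 7.85 end x mm -98.7 lat 0.26 z under 26.55 yaw 6.4 F along/lat/z 0.7 -1.4 0.1 tool y in z 0.0003 torque [-0.03 -0.    0.02] open 0.0237
```

step_arm --series '[{"ax": 0, "ay": 0, "az": 0, "tx": 0, "ty": 0.5, "tz": 0, "grip": 0}, {"ax": 0, "ay": 0, "az": 0, "tx": 0, "ty": 1, "tz": 0, "grip": 0}, {"ax": 0, "ay": 0, "az": 0, "tx": 0, "ty": 1.5, "tz": 0, "grip": 0}, {"ax": 0, "ay": 0, "az": 0, "tx": 0, "ty": 2, "tz": 0, "grip": 0}, {"ax": 0, "ay": 0, "az": 0, "tx": 0, "ty": 2.5, "tz": 0, "grip": 0}, {"ax": 0, "ay": 0, "az": 0, "tx": 0, "ty": 3, "tz": 0, "grip": 0}, {"ax": 0, "ay": 0, "az": 0, "tx": 0, "ty": 3.5, "tz": 0, "grip": 0}, {"ax": 0, "ay": 0, "az": 0, "tx": 0, "ty": 3.5, "tz": 0, "grip": 0}]'

```text
t: 8.85
tcp_pos: [0.458, 0.1304, 0.017]
orientation: [0.667, 0.745, 0.0, 0.0]
ft_force: [-0.2, -0.6, -1.0]
opening: 0.0248
```

```bash
python3 -c "
from jf import *
report()"
```

```text
t 8.85 end x mm -63.8 lat 0.27 z under 26.55 yaw 6.4 F along/lat/z -0.3 -0.6 -1.0 tool y in z 0.0002 torque [-0.02 -0.04 -0.04] open 0.0248
```

step_arm --series '[{"ax": 0, "ay": 0, "az": 0, "tx": 0, "ty": 0.4, "tz": 0.05, "grip": 0}, {"ax": 0, "ay": 0, "az": 0, "tx": 0, "ty": 0.8, "tz": 0.05, "grip": 0}, {"ax": 0, "ay": 0, "az": 0, "tx": 0, "ty": 1.2, "tz": 0.05, "grip": 0}, {"ax": 0, "ay": 0, "az": 0, "tx": 0, "ty": 1.6, "tz": 0.05, "grip": 0}, {"ax": 0, "ay": 0, "az": 0, "tx": 0, "ty": 2, "tz": 0.05, "grip": 0}, {"ax": 0, "ay": 0, "az": 0, "tx": 0, "ty": 2.4, "tz": 0.05, "grip": 0}, {"ax": 0, "ay": 0, "az": 0, "tx": 0, "ty": 2.8, "tz": 0.05, "grip": 0}, {"ax": 0, "ay": 0, "az": 0, "tx": 0, "ty": 2.8, "tz": 0.05, "grip": 0}]'

```text
t: 9.85
tcp_pos: [0.4857, 0.1336, 0.0165]
orientation: [0.666, 0.746, -0.0, 0.0]
ft_force: [-1.1, 0.0, -0.6]
opening: 0.0245
```

```bash
python3 -c "
from jf import *
report()"
```

```text
t 9.85 end x mm -36.0 lat 0.32 z under 26.0 yaw 6.41 F along/lat/z -1.1 0.1 -0.6 tool y in z 0.0001 torque [ 0.01  0.   -0.02] open 0.0245
```

step_arm --series '[{"ax": 0, "ay": 0, "az": 0, "tx": 0, "ty": 0.3, "tz": 0.05, "grip": 0}, {"ax": 0, "ay": 0, "az": 0, "tx": 0, "ty": 0.6, "tz": 0.05, "grip": 0}, {"ax": 0, "ay": 0, "az": 0, "tx": 0, "ty": 0.9, "tz": 0.05, "grip": 0}, {"ax": 0, "ay": 0, "az": 0, "tx": 0, "ty": 1.2, "tz": 0.05, "grip": 0}, {"ax": 0, "ay": 0, "az": 0, "tx": 0, "ty": 1.5, "tz": 0.05, "grip": 0}, {"ax": 0, "ay": 0, "az": 0, "tx": 0, "ty": 1.8, "tz": 0.05, "grip": 0}, {"ax": 0, "ay": 0, "az": 0, "tx": 0, "ty": 1.8, "tz": 0.05, "grip": 0}]'

```text
t: 10.72
tcp_pos: [0.5036, 0.1356, 0.016]
orientation: [0.666, 0.746, 0.0, 0.0]
ft_force: [0.1, -0.2, -0.0]
opening: 0.0243
```

```bash
python3 -c "
from jf import *
report()"
```

```text
t 10.725 end x mm -18.0 lat 0.34 z under 25.52 yaw 6.41 F along/lat/z 0.1 -0.3 -0.0 tool y in z 0.0001 torque [-0.01 -0.03 -0.04] open 0.0243
```

step_arm --series '[{"ax": 0, "ay": 0, "az": 0, "tx": 0, "ty": 0.2, "tz": 0.03, "grip": 0}, {"ax": 0, "ay": 0, "az": 0, "tx": 0, "ty": 0.4, "tz": 0.05, "grip": 0}, {"ax": 0, "ay": 0, "az": 0, "tx": 0, "ty": 0.6, "tz": 0.05, "grip": 0}, {"ax": 0, "ay": 0, "az": 0, "tx": 0, "ty": 0.8, "tz": 0.05, "grip": 0}, {"ax": 0, "ay": 0, "az": 0, "tx": 0, "ty": 0.8, "tz": 0.05, "grip": 0}]'

```text
t: 11.35
tcp_pos: [0.5098, 0.1363, 0.0151]
orientation: [0.666, 0.746, -0.001, -0.001]
ft_force: [-6.3, 0.5, 3.2]
opening: 0.0241
```

```bash
python3 -c "
from jf import *
report()"
```

```text
t 11.35 end x mm -11.8 lat 0.37 z under 24.56 yaw 6.42 F along/lat/z -6.2 1.2 3.2 tool y in z -0.0034 torque [-0.13  1.24  0.02] open 0.0241
```

step_arm --series '[{"ax": 0, "ay": 0, "az": 0, "tx": 0, "ty": 0.15, "tz": -0.02, "grip": 0}, {"ax": 0, "ay": 0, "az": 0, "tx": 0, "ty": 0.3, "tz": -0.02, "grip": 0}, {"ax": 0, "ay": 0, "az": 0, "tx": 0, "ty": 0.45, "tz": -0.02, "grip": 0}, {"ax": 0, "ay": 0, "az": 0, "tx": 0, "ty": 0.6, "tz": -0.02, "grip": 0}, {"ax": 0, "ay": 0, "az": 0, "tx": 0, "ty": 0.75, "tz": -0.02, "grip": 0}, {"ax": 0, "ay": 0, "az": 0, "tx": 0, "ty": 0.9, "tz": -0.02, "grip": 0}, {"ax": 0, "ay": 0, "az": 0, "tx": 0, "ty": 0.9, "tz": -0.02, "grip": 0}]'

```text
t: 12.22
tcp_pos: [0.5155, 0.1368, 0.0146]
orientation: [0.666, 0.746, -0.004, -0.003]
ft_force: [-19.3, -2.1, 13.8]
opening: 0.0245
```

```bash
python3 -c "
from jf import *
report()"
```

```text
t 12.225 end x mm -6.1 lat 0.29 z under 24.1 yaw 6.43 F along/lat/z -19.4 0.0 13.8 tool y in z -0.0099 torque [-0.38  3.71 -0.01] open 0.0245
```

The upward force is 13.8 N and the tool is pitched nose-down by 0.6°. Arm compliance under the push is pressing the spatula into the channel floor, so I'll correct pitch and height before pushing further.

step_arm --series '[{"ax": -0.3, "ay": 0, "az": 0, "tx": 0, "ty": 0, "tz": -0.06, "grip": 0}, {"ax": -0.6, "ay": 0, "az": 0, "tx": 0, "ty": 0, "tz": -0.12, "grip": 0}, {"ax": -0.6, "ay": 0, "az": 0, "tx": 0, "ty": 0, "tz": -0.12, "grip": 0}, {"ax": -0.6, "ay": 0, "az": 0, "tx": 0, "ty": 0, "tz": -0.12, "grip": 0}]'

```text
t: 12.72
tcp_pos: [0.5172, 0.137, 0.0156]
orientation: [0.666, 0.746, 0.001, 0.002]
ft_force: [-8.0, -0.2, -1.7]
opening: 0.0244
```

```bash
python3 -c "
from jf import *
report()"
```

```text
t 12.725 end x mm -4.3 lat 0.3 z under 25.12 yaw 6.44 F along/lat/z -8.0 0.7 -1.7 tool y in z 0.0044 torque [-0.07  1.79  0.08] open 0.0244
```

step_arm --series '[{"ax": 0, "ay": 0, "az": 0, "tx": 0, "ty": 0.15, "tz": 0, "grip": 0}, {"ax": 0, "ay": 0, "az": 0, "tx": 0, "ty": 0.3, "tz": 0, "grip": 0}, {"ax": 0, "ay": 0, "az": 0, "tx": 0, "ty": 0.4, "tz": 0, "grip": 0}, {"ax": 0, "ay": 0, "az": 0, "tx": 0, "ty": 0.4, "tz": 0, "grip": 0}]'

```text
t: 13.22
tcp_pos: [0.5207, 0.1375, 0.0155]
orientation: [0.666, 0.746, 0.001, 0.001]
ft_force: [-10.6, -0.8, -0.7]
opening: 0.0245
```

```bash
python3 -c "
from jf import *
report()"
```

```text
t 13.225 end x mm -0.8 lat 0.32 z under 24.96 yaw 6.44 F along/lat/z -10.6 0.3 -0.7 tool y in z 0.0033 torque [-0.16  2.15  0.08] open 0.0245
```

step_arm --series '[{"ax": 0, "ay": 0, "az": 0, "tx": 0, "ty": 0.1, "tz": 0, "grip": 0}, {"ax": 0, "ay": 0, "az": 0, "tx": 0, "ty": 0.2, "tz": 0, "grip": 0}, {"ax": -0.1, "ay": 0, "az": 0, "tx": 0, "ty": 0.3, "tz": -0.02, "grip": 0}, {"ax": -0.1, "ay": 0, "az": 0, "tx": 0, "ty": 0.3, "tz": -0.02, "grip": 0}]'

```text
t: 13.72
tcp_pos: [0.5215, 0.1375, 0.0149]
orientation: [0.666, 0.746, -0.0, 0.001]
ft_force: [-17.0, -1.6, 2.0]
opening: 0.0241
```

```bash
python3 -c "
from jf import *
report()"
```

```text
t 13.725 end x mm 0.1 lat 0.24 z under 24.45 yaw 6.45 F along/lat/z -17.0 0.3 2.0 tool y in z 0.0008 torque [-0.34  3.43 -0.  ] open 0.0241
```

The end has moved only 0.9 mm for a 3 mm command, and the force rose by more than the spring gives. That means it is on the stop. I'll add a little more push, with pitch and height compensation.

step_arm --series '[{"ax": -0.1, "ay": 0, "az": 0, "tx": 0, "ty": 0.1, "tz": -0.03, "grip": 0}, {"ax": -0.2, "ay": 0, "az": 0, "tx": 0, "ty": 0.2, "tz": -0.06, "grip": 0}, {"ax": -0.2, "ay": 0, "az": 0, "tx": 0, "ty": 0.25, "tz": -0.06, "grip": 0}, {"ax": -0.2, "ay": 0, "az": 0, "tx": 0, "ty": 0.25, "tz": -0.06, "grip": 0}, {"ax": -0.2, "ay": 0, "az": 0, "tx": 0, "ty": 0.25, "tz": -0.06, "grip": 0}]'

```text
t: 14.35
tcp_pos: [0.5216, 0.1375, 0.0149]
orientation: [0.666, 0.746, -0.001, 0.0]
ft_force: [-24.7, -2.4, 6.2]
opening: 0.0244
```

```bash
python3 - <<'E'
from jf import *
report()
s=sense();im=get_image("wrist");cv2.imwrite("pics/w5.png",im)
a=get_image("scene")[205:285,290:385];b=cv2.imread("pics/s3.png")[205:285,290:385]
w=cv2.resize(im,(480,300));ab=[cv2.resize(k,(480,404),interpolation=cv2.INTER_CUBIC)[60:360] for k in(a,)]
cv2.imwrite("pics/fin.png",np.vstack([w]+ab))
report()
E
```

```text
t 14.35 end x mm 0.1 lat 0.22 z under 24.37 yaw 6.45 F along/lat/z -24.9 0.4 6.2 tool y in z -0.0005 torque [-0.45  5.11 -0.06] open 0.0244
t 14.45 end x mm 0.1 lat 0.22 z under 24.38 yaw 6.46 F along/lat/z -25.6 0.9 6.3 tool y in z -0.0005 torque [-0.43  5.14  0.02] open 0.0242
```

View pics/fin.png

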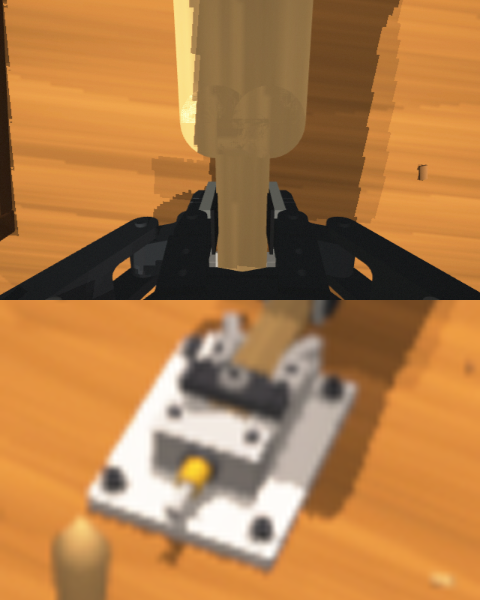

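The wrist view shows the shoulder at row ~209, unchanged, so there was no slip. The scene view shows the handle under the bridge and the ejector tail well out. I'll relieve the floor load slightly, then check and hand in.

step_arm --series '[{"ax": 0, "ay": 0, "az": 0, "tx": 0, "ty": 0, "tz": -0.02, "grip": 0}, {"ax": 0, "ay": 0, "az": 0, "tx": 0, "ty": 0, "tz": -0.04, "grip": 0}, {"ax": 0, "ay": 0, "az": 0, "tx": 0, "ty": 0, "tz": -0.04, "grip": 0}, {"ax": 0, "ay": 0, "az": 0, "tx": 0, "ty": 0, "tz": -0.04, "grip": 0}]'

```text
t: 14.95
tcp_pos: [0.5216, 0.1374, 0.015]
orientation: [0.666, 0.746, -0.001, 0.0]
ft_force: [-23.3, -2.0, 2.2]
opening: 0.0248
```

```bash
python3 - <<'E'
from jf import *
report()
s=sense();im=get_image("wrist");report()
T=np.array(camera_model("wrist")["tool_from_camera"]);K=cam("wrist",s)[0]
hsv=cv2.cvtColor(cv2.GaussianBlur(im,(3,3),0),cv2.COLOR_BGR2HSV);ok=hsv[...,1]<152
for r,W,mid in((25,.058,324),(65,.058,324),(105,.058,324),(145,.058,324),(218,.026,324),(226,.026,324)):
    l=h=mid
    while ok[r,l-3:l].any(): l-=1
    while ok[r,h+1:h+4].any(): h+=1
    Z=K[0,0]*W/(h-l-1);p=np.array([((l+h)/2-K[0,2])/K[0,0]*Z,(r-K[1,2])/K[1,1]*Z,Z,1]);print(r,l,h,((T@p)[:3]*1000).round(1))
E
```

```text
t 14.95 end x mm 0.1 lat 0.18 z under 24.46 yaw 6.46 F along/lat/z -23.4 0.6 2.2 tool y in z -0.0004 torque [-0.36  4.76  0.03] open 0.0248
t 15.0 end x mm 0.1 lat 0.18 z under 24.45 yaw 6.46 F along/lat/z -24.1 1.9 1.0 tool y in z -0.0004 torque [-0.38  4.76  0.09] open 0.0245
25 232 415 [  0.1 -90.5 -17.1]
65 234 413 [  0.1 -78.4 -17.7]
105 236 410 [ -0.1 -65.9 -17.5]
145 239 408 [  0.1 -52.5 -17.4]
218 287 359 [ -0.1 -25.9 -16.8]
226 288 359 [  0.1 -22.5 -15.8]
```

```bash
python3 -c "
from jf import *
report();print(close_job())"
```

```text
t 15.0 end x mm 0.1 lat 0.18 z under 24.45 yaw 6.46 F along/lat/z -24.1 1.9 1.0 tool y in z -0.0004 torque [-0.38  4.76  0.09] open 0.0245
the job is handed in; nothing more can be done
None
```

The spatula's handle is hard against the grey jig's end stop, and I handed the job in at 15.0 s with the gripper still holding it there. I took it off the rack with a 70 N grip and slid it end-first under the drill-bush plate and against the ejector pin.

**Last checks**
- **On the stop:** the handle's end reads 0.1 mm from the stop face and stayed there while the push rose from 17 N to 25 N. The final push is about 24 N against the spring's 11 N.
- **Straight and flat:** the tool is level and about 0.2 mm off the channel's centre line. Yaw is within about 0.1° of the jig, and the upward force is only 1–2 N.
- **Grip:** the blade shoulder is at the same place in the wrist picture as before the push, so the spatula did not slip lengthwise.

**What disagreed or went unseen**
- **Position along x:** the first top and wrist readings of the spatula differed by 12 mm, because the wrist colour mask missed its speckled end. I corrected this before gripping.
- **During insertion:** arm flex pressed the nose into the channel floor, with about 14 N upward and 19 N along the channel. I corrected pitch and height before pushing on.
- **Height in the grip:** at the end the spatula reads 2–3 mm nearer the fingertips than after lifting, but still flat. The tool-height estimate also puts its underside about 0.5 mm below floor level. I did not resolve either.
- **End contact:** no camera could see the handle's end at the stop, so that contact is judged from force and position. The scene picture did show the ejector tail out.

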